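# Right the tipped spice jar and press its label holder home

### The job

Stand the tipped spice jar upright in its own bay of the spice rack and let go of it. Then take the loose label holder out of its wooden caddy, slide it down into the one empty label pocket, behind the lip in front of that bay, and press it fully home against the spring in the pocket. Finish while still holding it pressed home, because the spring lifts it as soon as you let go; leave the other jars and the tub where they stand.

Things in the scene. Friction and masses are not known exactly. Their poses are not given: they have to be found in the camera images.
- rack: wooden rack, fixed, 122 (x) x 264 (y) x 66 mm high; origin under it at mid-width, +x to its back. 3 bays along y, pitch 84, each 72 mm wide between 66 mm high, 12 mm thick dividers (x -36 to 42 mm); back 46 mm, front rail 18 mm high. In front, at x = -62 mm, a grey label groove with flared lips, 50 mm high; holders stand fixed in its middle and -y pockets, up to 107 mm; the +y pocket is empty
- bay (a point): centre of the floor of the +y bay, 6 mm above the table, where the tipped jar shall stand; axes as the rack's
- pocket (a point): centre of the empty pocket's mouth, in front of the +y bay, 45 mm above the table, level with the ledges at its two ends on which the holder's shoulders land when fully home; axes as the rack's. Pocket 8 mm wide in x (flaring to 20 mm at the lips, 5 mm above this point), 44 mm long in y, 14 mm deep down to the spring bar at rest
- spring_bar (a joint): spring-loaded bar across the bottom of the empty pocket: 0 m at rest (up), grows as it is pressed down; 0.010 m when the label holder is fully home. It pushes up with 5 N at rest and 10 N at 0.010 m, and lifts the holder again when released.
- label_holder: loose flat grey label holder, 40 g, 86 mm high, upright in the caddy, both faces alike. Origin: middle of its lower edge; z up, y along its width, x across its thickness. Lowest 24 mm: tongue 38 mm wide, 5 mm thick; above it a frame with blank card, 52 mm wide, 7 mm thick. Goes into the pocket tongue down, its width along the rack's width, either face forward
- shoulder (a point): point on the label holder 24 mm above its origin, at the height of the shoulders under its frame; meets pocket when it is fully home
- caddy: wooden block fixed to the table, 40 (x) x 70 (y) x 26 mm high, with a slot along y, 10 mm wide and 46 mm long, in which the label holder's tongue stands loosely on a floor 4 mm above the table; origin under its centre
- tipped_jar: closed round spice jar with a black cap, 40 mm diameter, 105 mm high, about 0.1 kg, cap from 84 mm up. Origin: centre of its underside; z along its axis to the cap. It leans about 32 degrees towards the rack's +y side, in the +y bay, on top of the outer divider, its foot against the inner divider.
- jar_tall: spice jar with a green cap, standing upright in the middle or the -y bay, 46 mm diameter, 105 mm high; origin centre of its underside, z up; leave alone
- jar_short: spice jar with a white cap, standing upright in the -y or the middle bay, 43 mm diameter, 100 mm high; origin centre of its underside, z up; leave alone
- tub: small loose tub, 72 mm diameter, 71 mm high, on the table; origin centre of its underside; leave alone

How it is judged:
On the way, in this order (a step that is already met when the one before it is completed fails the run):
1. the tipped jar stands upright on the floor of its bay, let go (angle between tipped_jar's own z axis and vertical below 0.12 rad and horizontal distance between tipped_jar and bay below 0.03 m and z of tipped_jar in the frame of bay between -0.005 and 0.005 m and contact force between the fingers and tipped_jar below 0.1 N), for 0.3 s.
2. the label holder is pressed home in the empty pocket (x of shoulder in the frame of pocket between -0.005 and 0.005 m and y of shoulder in the frame of pocket between -0.007 and 0.007 m and z of shoulder in the frame of pocket below 0.0025 m and value of joint spring_bar above 0.0075 m and angle between label_holder's own z axis and vertical below 0.15 rad and contact force between the fingers and label_holder above 1 N), for 0.3 s.
At the end, for the whole second after the job is handed in: Jar: in its bay (within 30 mm of the centre, foot on the floor), tilt under 0.12 rad, at rest, not held. Label holder: in the empty pocket, shoulders within 2.5 mm of the ledges, spring bar pressed over 7.5 mm, tilt under 0.15 rad, the fingers still on it with over 1 N (all of step 1 and all of step 2 and linear speed of tipped_jar below 0.02 m/s); the arm keeps its last pose, push and grip.
It fails at once if the taller standing jar is knocked or moved (distance of jar_tall from where it was at the start of the episode above 0.03 m or angle between jar_tall's own z axis and vertical above 0.4 rad).
It fails at once if the shorter standing jar is knocked or moved (distance of jar_short from where it was at the start of the episode above 0.03 m or angle between jar_short's own z axis and vertical above 0.4 rad).
It fails at once if the tub is knocked or moved (distance of tub from where it was at the start of the episode above 0.03 m or angle between tub's own z axis and vertical above 0.4 rad).
It also fails if it takes over 58 s, if anything falls off the work surface, if the arm or the gripper's body presses on something with over 40 N, if the wrist force passes 120 N, or if a joint passes its speed limit or range.

### The arm

A 6-joint arm with a two-finger parallel gripper is mounted at the origin on a cart in front of the work surface, level with it; the furniture and walls round the work are solid. World frame = base frame: x ahead of the robot, y to its left, z up, the work surface at z = 0. Lengths are in m, angles in rad, forces in N, time in s.
With the tool pointing down it reaches from about 0.375 to 0.925 m from the base axis. Payload 5.7 kg.
Tool frame: the origin (TCP) lies at the centre of the arm's flange, where the gripper is bolted on; the fingertips stand 182 mm ahead of it and the grasp point (between the pads) lies 163 mm ahead of it; z points along the fingers, y is the line along which they close (so a half turn about z gives the same grasp; the last joint's range is limited). The gripper opens to 88 mm and grips with 3 to 60 N. Pads are 20 mm wide; open, the fingers measure 115 mm over their backs; the gripper's body (75 mm by 178 mm) begins 61 mm behind the grasp point.
Start: joints at [-1.453, 0.359, 1.51, -0, 1.272, -0.115], TCP at [0.138, -0.584, 0.405] pointing down, gripper open.
Joint ranges: [-2.97, 2.97], [-1.01, 2.36], [0.21, 2.38], [-0.96, 4.11], [0.2, 2.71], [-2.98, 2.98]. Speed limits (rad/s): [2.39, 2.39, 3.14, 3.14, 3.14, 3.14].

### API

Orientations are given as a rotation vector (axis times angle).
In Python, from station import r, imaging, workorder gives the robot as it stands.
- The arm moves only by the tool apply_moves, never from a script. Its argument "targets" is a list that holds one entry, the list of rows, each a list of 7 numbers: the opening, from 0 (shut) to 1 (fully open), then the shift along the tool's x, y, z in mm, then the turn, a rotation vector about the tool's x, y, z in rad. A call has exactly 5 rows; each row shifts and turns the commanded pose from where the row before left it, along the tool's axes as they then stand; what a row does not reach is not made up. A row lasts 1/10 s, in which the tool goes at most 50 mm and 8.59 degrees, less where a joint would pass 70% of its speed; a pose out of reach is approached as far as the arm can. A call with a gripper value outside its range is refused whole. The fingers move at their own pace and stop on an object; "newtons" is the grip in N (left out, the last holds). Time passes only in rows, so rows that do not move let the fingers close, or fill a call up. It gives the time, the measured TCP pose, the force, the opening and the grip force at its end, in the units of the state.
- r.sense(): the state, without advancing time (a new reading comes with each control period).
- imaging.grab_frame(name): name is "side" or "top" or "wrist"; returns a dict with "frame" (420x560x3 uint8, blue, green, red), "z_map" (420x560 float32, m along the optical axis (not along the pixel's ray), 0 where there is no reading), "camera_matrix" (3x3 intrinsics, pixels), "view" (4x4, takes a point from world to camera coordinates). Camera axes: x right, y up, looking along -z (the intrinsics and any distortion apply to the point x, -y, -z); pixel columns grow to the right and rows downward; lengths in m; the calibration is good to about 2 mm. The wrist camera is an equidistant fisheye: a pixel r from the principal point sees the ray r / f radians off the axis. A picture is of the moment at which its call begins.
- workorder.hand_in(): hands the job in; it is judged then, once.
The state is a dict: "t": time; "q": joint angles; "dq": joint speeds; "joint_efforts": joint torques, N m; "eef_pos": TCP position; "orientation": TCP orientation; "ft_force": force on the tool from outside, world axes, zero at the start; "ft_torque": the same for the moment, N m; "gripper_width": finger opening in m; "grasp_force": force on a finger pad.
Only numpy, scipy, OpenCV 4.12 (cv2) and the standard library are available. Lean on these libraries where they do the work, as an engineer would, in place of code of your own. Each camera call takes 0.05 s, during which the arm holds its last target. There are 200 camera calls.

## Working session

There is one attempt and no reset: what is moved stays moved. The work goes in short steps, Python scripts to look and compute and a tool call to move; the robot and the scene stay as the last step left them, time stands still between calls to the robot, and variables do not carry over. Pictures are saved under pics/ and viewed, at most 10 in all, crops included, and the job is handed in when it is done.

Besides the shell and the picture viewer there is one more tool, called after "Emit:" as name(argument=value, ...), one argument or row to a line, values as JSON. apply_moves: Moves the arm, as the interface text tells. Its arguments: {"type":"object","properties":{"targets":{"type":"array"},"newtons":{"type":"number"}},"required":["targets"]}

```bash
mkdir -p pics; ls; python3 - <<'E'
from station import r, imaging
import cv2,numpy as np,pickle
s=r.sense();print({k:np.round(v,3) for k,v in s.items()})
d={}
for n in("side","top"):
    f=imaging.grab_frame(n);d[n]=f;cv2.imwrite(f"pics/{n}0.png",f["frame"]);print(n,f["camera_matrix"].round(1).tolist(),f["view"].round(3).tolist())
pickle.dump(d,open("f0.pkl","wb"))
E
```

```text
pics
{'t': np.float64(0.0), 'q': array([-1.453,  0.359,  1.511,  0.   ,  1.272, -0.115]), 'dq': array([-0.   ,  0.001, -0.   ,  0.   ,  0.002, -0.   ]), 'joint_efforts': array([ 3.0000e-03, -5.1536e+01, -2.7072e+01,  6.8000e-02,  3.5000e-02,
       -0.0000e+00]), 'eef_pos': array([ 0.138, -0.583,  0.404]), 'orientation': array([-3.119, -0.365,  0.   ]), 'ft_force': array([0.226, 0.136, 0.182]), 'ft_torque': array([-0.058, -0.02 , -0.021]), 'grasp_force': np.float64(0.0), 'gripper_width': np.float64(0.088)}
side [[419.4, 0.0, 281.2], [0.0, 419.4, 204.5], [0.0, 0.0, 1.0]] [[0.919, -0.394, 0.01, -0.496], [0.164, 0.405, 0.9, -0.117], [-0.359, -0.825, 0.437, -0.968], [0.0, 0.0, 0.0, 1.0]]
top [[539.6, 0.0, 280.5], [0.0, 539.6, 207.4], [0.0, 0.0, 1.0]] [[-0.01, -1.0, -0.003, -0.03], [0.993, -0.01, 0.117, -0.549], [-0.117, -0.002, 0.993, -1.361], [0.0, 0.0, 0.0, 1.0]]
```

View pics/top0.png

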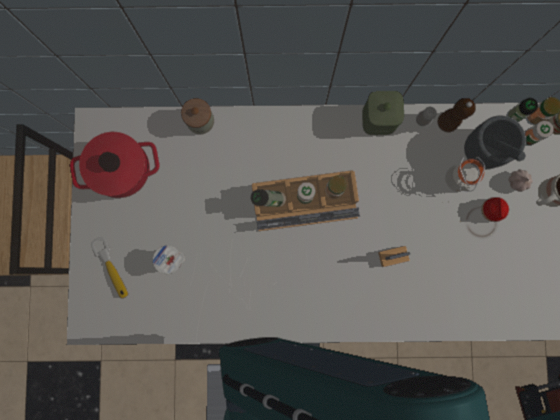

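View pics/side0.png

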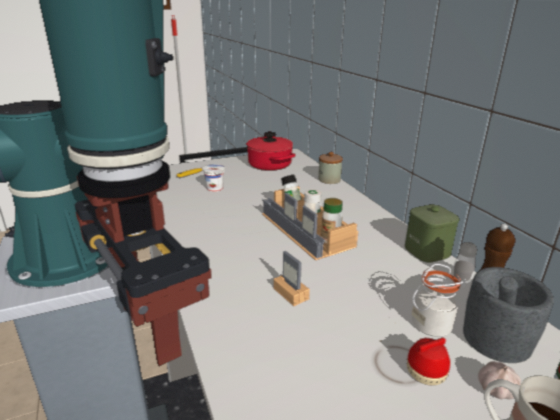

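The top view shows the rack centred near (305,200), with the black-capped tipped jar at its left (+y) end (cap at about (260,198)). The caddy with the holder is near (395,257) and the tub near (168,259). I'll enlarge that part and deproject it.

```bash
cat > h.py <<'E'
import numpy as np,cv2
from scipy.spatial.transform import Rotation as R
def ray(f,px,fish=False):
    K=f["camera_matrix"];V=f["view"]
    a=(px[0]-K[0,2])/K[0,0];b=(px[1]-K[1,2])/K[1,1]
    if fish:
        t=np.hypot(a,b);s=np.sinc(t/np.pi);d=np.array([a*s,b*s,np.cos(t)])
    else: d=np.array([a,b,1.])
    d=d*[1,-1,-1]
    return -V[:3,:3].T@V[:3,3], V[:3,:3].T@d
def atz(f,px,z,fish=False):
    c,d=ray(f,px,fish);return c+d*(z-c[2])/d[2]
def cloud(f,fish=False):
    z=f["z_map"];v,u=np.mgrid[:z.shape[0],:z.shape[1]];K=f["camera_matrix"];V=f["view"]
    a=(u-K[0,2])/K[0,0];b=(v-K[1,2])/K[1,1]
    if fish:
        t=np.hypot(a,b);s=np.sinc(t/np.pi)/np.cos(t);a=a*s;b=b*s
    p=np.stack([a*z,-b*z,-z],-1)
    return (p-V[:3,3])@V[:3,:3]
def proj(f,P,fish=False):
    K=f["camera_matrix"];V=f["view"];p=(np.atleast_2d(P)@V[:3,:3].T+V[:3,3])*[1,-1,-1]
    if fish:
        rr=np.hypot(p[:,0],p[:,1]);t=np.arctan2(rr,p[:,2]);k=t/np.maximum(rr,1e-9)
    else: k=1/p[:,2]
    return np.c_[p[:,0]*k*K[0,0]+K[0,2],p[:,1]*k*K[1,1]+K[1,2]]
E
python3 - <<'E'
from h import *;import pickle
d=pickle.load(open("f0.pkl","rb"))["top"]
P=cloud(d);Z=P[...,2]
c=d["frame"][160:280,230:430];cv2.imwrite("pics/c0.png",cv2.resize(c,None,fx=4,fy=4,interpolation=cv2.INTER_CUBIC))
def st(n,x0,x1,y0,y1,z0,z1):
    m=(P[...,0]>x0)&(P[...,0]<x1)&(P[...,1]>y0)&(P[...,1]<y1)&(Z>z0)&(Z<z1)
    q=P[m]
    (cx,cy),(w,h),a=cv2.minAreaRect((q[:,:2]*1000).astype(np.float32))
    print(n,len(q),q.mean(0).round(4),'rect',np.round([cx,cy,w,h,a],1))
for u,v in[(260,198),(395,257),(168,259),(305,200),(400,250)]: print((u,v),P[v,u].round(4))
x,y,_=P[257,395];st("caddy",x-.08,x+.08,y-.08,y+.08,.015,.04)
st("holder",x-.08,x+.08,y-.08,y+.08,.05,.12)
x,y,_=P[200,305];st("rack",x-.11,x+.11,y-.17,y+.17,.03,.075)
st("rack66",x-.11,x+.11,y-.17,y+.17,.055,.072)
st("high",x-.11,x+.11,y-.17,y+.17,.09,.16)
x,y,_=P[259,168];st("tub",x-.06,x+.06,y-.06,y+.06,.06,.1)
E
```

```text
(260, 198) [0.5631 0.0145 0.1075]
(395, 257) [ 0.4164 -0.3149  0.087 ]
(168, 259) [0.4176 0.2456 0.0699]
(305, 200) [ 0.56   -0.0965  0.0843]
(400, 250) [ 0.4357 -0.3414  0.0245]
caddy 352 [ 0.4202 -0.3226  0.0274] rect [ 420.6 -325.4   39.9   70.7   12.7]
holder 84 [ 0.4202 -0.3228  0.0866] rect [ 420.4 -324.9    8.5   52.4   13. ]
rack 2078 [ 0.5639 -0.098   0.0525] rect [566.7 -98.9 123.2 263.9   6.9]
rack66 693 [ 0.5762 -0.1098  0.0655] rect [564.5 -99.2 118.9 263.8   6.9]
high 955 [ 0.5702 -0.0965  0.1077] rect [554.3 -86.   96.7 241.6   9.5]
tub 674 [0.4169 0.2471 0.0714] rect [416.1 248.8  71.2  70.7  53.6]
```

View pics/c0.png

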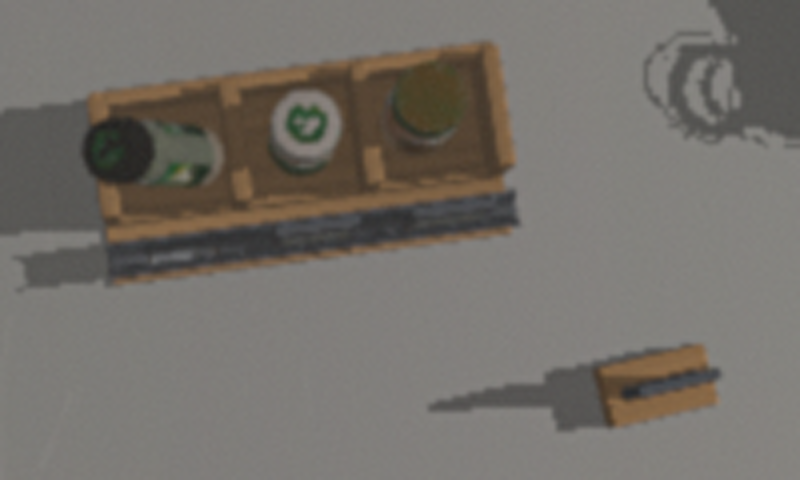

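The enlarged crop shows the rack turned about 7°. The tipped jar's cap is at crop (118,150), the dark groove runs from (110,262) to (517,208), the white-capped jar is in the middle bay and the green-capped one in the -y bay. The holder is in the caddy at crop (670,385). The fitted sizes (rack 123x264, caddy 40x71, holder 52) match the given ones. Next I'll locate the rack frame and the jar axis.

```bash
python3 - <<'E'
from h import *;import pickle
D=pickle.load(open("f0.pkl","rb"))
a=np.radians(6.9);ex=np.array([np.cos(a),np.sin(a),0]);ey=np.array([-np.sin(a),np.cos(a),0])
c=np.array([.5667,-.0989,0])
for n in("top","side"):
    P=cloud(D[n]).reshape(-1,3);q=np.c_[(P-c)@ex,(P-c)@ey,P[:,2]]*1000
    q=q[(abs(q[:,0])<90)&(abs(q[:,1])<170)]
    print(n)
    def m(s,lab): 
        if len(s): print(lab,len(s),'min',np.percentile(s,2,0).round(1),'max',np.percentile(s,98,0).round(1),'mean',s.mean(0).round(1))
    m(q[(q[:,2]>62)&(q[:,2]<69)&(abs(q[:,1]+126)<12)],'divider -y out')
    m(q[(q[:,2]>43)&(q[:,2]<49)&(q[:,0]>30)],'back')
    m(q[(q[:,2]>10)&(q[:,2]<53)&(q[:,0]<-30)],'groove')
    m(q[(q[:,2]>98)&(q[:,0]<-30)],'fixed holders top')
    j=q[(q[:,1]>45)&(q[:,2]>72)]; m(j,'tipped')
    m(j[j[:,2]>103],'tip high')
    for y0,y1 in((-125,-50),(-40,40)):
        j=q[(q[:,1]>y0)&(q[:,1]<y1)&(q[:,2]>92)&(q[:,0]>-30)];m(j,'jar')
f=D["top"];P=cloud(f);np.set_printoptions(linewidth=200)
E
```

```text
top
divider -y out 117 min [ -22.4 -131.5   62.8] max [  51.5 -119.7   68.9] mean [  13.1 -125.7   66.1]
back 249 min [  47.9 -119.4   43.2] max [ 60.3 117.8  48.8] mean [54.8  4.3 46.1]
groove 725 min [ -61.  -127.1   10.7] max [-32.6 128.   52.4] mean [-49.7  14.2  42.9]
fixed holders top 133 min [ -53.1 -106.9  100. ] max [-46.1  23.2 115.4] mean [-49.9 -42.5 108.1]
tipped 353 min [-5.8 79.7 73.2] max [ 32.3 134.1 117.8] mean [ 12.1 107.3  99.7]
tip high 174 min [ -5.2  95.6 103.2] max [ 30.8 127.7 118.8] mean [ 13.  112.2 109.5]
jar 282 min [ -1.7 -98.3  97.6] max [ 38.8 -57.4 118.3] mean [ 18.2 -77.6 111.8]
jar 241 min [ -6.1 -19.6  98.4] max [ 31.6  17.8 112.2] mean [ 12.7  -1.  106.7]
side
divider -y out 97 min [ -22.9 -134.2   62.2] max [  50.6 -122.2   65.9] mean [  13.5 -128.6   64.2]
back 53 min [  30.6 -133.8   43. ] max [ 60.8 119.6  48.1] mean [ 51.2 -52.   44.6]
groove 1096 min [ -60.2 -132.5   11.1] max [-38.4 124.6  51. ] mean [-53.  -20.   33.3]
fixed holders top 133 min [ -53.4 -111.2   98.1] max [-45.4  20.2 106.6] mean [-50.3 -50.8 102.9]
tipped 248 min [-5.5 79.7 72.6] max [ 29.3 118.7 111.8] mean [ 8.5 96.4 91.4]
tip high 49 min [ -5.3  97.  103.2] max [ 28.  112.7 113.1] mean [ 10.7 103.2 107.7]
jar 245 min [  -1.8 -102.8   92.3] max [ 39.  -63.8 110.8] mean [ 14.7 -87.5 104.7]
jar 161 min [ -6.5 -23.8  92.7] max [ 31.8  15.  105.6] mean [ 10.6  -8.8 101.1]
```

The rack frame agrees with the drawing: origin (0.5786, -0.0975), yaw 6.9°. The jar axis is at rack x ≈ +1 and its tip at y ≈ 120, z ≈ 106. I'll plan the pre-grasp along the jar axis.

```bash
cat >> h.py <<'E'
O=np.array([.5786,-.0975,0]);A=np.radians(6.9)
EX=np.array([np.cos(A),np.sin(A),0]);EY=np.array([-np.sin(A),np.cos(A),0]);EZ=np.array([0,0,1.])
def W(x,y,z): return O+(x*EX+y*EY+z*EZ)/1000
def rot(tilt,yaw=None):  # tool y along yaw dir, axis up tilted to +y side by tilt
    a=A if yaw is None else yaw
    ex=np.array([np.cos(a),np.sin(a),0]);ey=np.array([-np.sin(a),np.cos(a),0])
    z=-(np.sin(tilt)*ey+np.cos(tilt)*EZ);y=ex;return R.from_matrix(np.c_[np.cross(y,z),y,z])
def cur():
    from station import r
    s=r.sense();return np.array(s["eef_pos"]),R.from_rotvec(s["orientation"])
def plan(wps,start=None,g=1,dec=0):
    p,q=start or cur()
    rows=[]
    for P,Q,n in wps:
        for k in range(n,0,-1):
            d=(q.inv()*Q);pn=p+(P-p)/k
            sh=np.round(q.inv().apply(pn-p)*1000,dec);t=np.round(d.as_rotvec()/k,3)
            rows.append([g,*sh.tolist(),*t.tolist()]);p=p+q.apply(sh/1000);q=q*R.from_rotvec(t)
    for i,x in enumerate(rows):
        if i%5==0:print()
        print(x,end=',')
    print('\nend',p.round(4),q.as_rotvec().round(3));return p,q
E
python3 - <<'E'
from h import *
t=np.radians(32);G=W(1,105.3,81);ax=np.sin(t)*EY+np.cos(t)*EZ
print(G, G+.163*ax)
plan([(G+(.163+.11)*ax,rot(t),20)])
E
```

```text
[0.56694235 0.00715748 0.081     ] [0.55656531 0.09290873 0.21923184]

[1, 28.0, -31.0, 5.0, -0.02, -0.023, -0.071],[1, 31.0, -29.0, 3.0, -0.02, -0.023, -0.071],[1, 33.0, -27.0, 2.0, -0.02, -0.023, -0.071],[1, 35.0, -24.0, 1.0, -0.02, -0.023, -0.071],[1, 36.0, -22.0, -1.0, -0.02, -0.023, -0.071],
[1, 38.0, -19.0, -2.0, -0.021, -0.023, -0.071],[1, 39.0, -16.0, -3.0, -0.02, -0.023, -0.071],[1, 40.0, -14.0, -4.0, -0.021, -0.023, -0.071],[1, 41.0, -11.0, -5.0, -0.02, -0.023, -0.071],[1, 41.0, -8.0, -7.0, -0.021, -0.023, -0.071],
[1, 41.0, -5.0, -8.0, -0.02, -0.023, -0.071],[1, 41.0, -1.0, -9.0, -0.021, -0.023, -0.071],[1, 41.0, 2.0, -9.0, -0.02, -0.023, -0.071],[1, 41.0, 5.0, -10.0, -0.021, -0.023, -0.071],[1, 40.0, 8.0, -11.0, -0.02, -0.023, -0.07],
[1, 39.0, 11.0, -12.0, -0.021, -0.023, -0.071],[1, 38.0, 14.0, -13.0, -0.021, -0.023, -0.07],[1, 37.0, 17.0, -13.0, -0.02, -0.022, -0.071],[1, 35.0, 19.0, -13.0, -0.021, -0.022, -0.07],[1, 33.0, 22.0, -14.0, -0.02, -0.023, -0.071],
end [0.5498 0.1508 0.3123] [ 1.776  2.005 -0.51 ]
```

Emit:
apply_moves(
  targets=[
    [[1, 28, -31, 5, -0.02, -0.023, -0.071], [1, 31, -29, 3, -0.02, -0.023, -0.071], [1, 33, -27, 2, -0.02, -0.023, -0.071], [1, 35, -24, 1, -0.02, -0.023, -0.071], [1, 36, -22, -1, -0.02, -0.023, -0.071]],
  ],
)

```text
t: 0.6
eef_pos: [0.2419, -0.3983, 0.3813]
orientation: [2.894, 0.881, -0.156]
ft_force: [-0.1, -0.3, -0.1]
gripper_width: 0.0879
grasp_force: 0.0
```

Emit:
apply_moves(
  targets=[
    [[1, 38, -19, -2, -0.021, -0.023, -0.071], [1, 39, -16, -3, -0.02, -0.023, -0.071], [1, 40, -14, -4, -0.021, -0.023, -0.071], [1, 41, -11, -5, -0.02, -0.023, -0.071], [1, 41, -8, -7, -0.021, -0.023, -0.071]],
  ],
)

```text
t: 1.1
eef_pos: [0.3448, -0.214, 0.3583]
orientation: [2.581, 1.329, -0.293]
ft_force: [0.4, -0.6, -0.0]
gripper_width: 0.088
grasp_force: 0.0
```

Emit:
apply_moves(
  targets=[
    [[1, 41, -5, -8, -0.02, -0.023, -0.071], [1, 41, -1, -9, -0.021, -0.023, -0.071], [1, 41, 2, -9, -0.02, -0.023, -0.071], [1, 41, 5, -10, -0.021, -0.023, -0.071], [1, 40, 8, -11, -0.02, -0.023, -0.07]],
  ],
)

```text
t: 1.6
eef_pos: [0.4479, -0.0313, 0.3349]
orientation: [2.201, 1.706, -0.414]
ft_force: [-0.1, -0.7, 0.2]
gripper_width: 0.0879
grasp_force: 0.0
```

Emit:
apply_moves(
  targets=[
    [[1, 39, 11, -12, -0.021, -0.023, -0.071], [1, 38, 14, -13, -0.021, -0.023, -0.07], [1, 37, 17, -13, -0.02, -0.022, -0.071], [1, 35, 19, -13, -0.021, -0.022, -0.07], [1, 33, 22, -14, -0.02, -0.023, -0.071]],
  ],
)

```text
t: 2.1
eef_pos: [0.5502, 0.1522, 0.3113]
orientation: [1.771, 2.006, -0.512]
ft_force: [0.3, -0.9, 0.0]
gripper_width: 0.0879
grasp_force: 0.0
```

It tracked well. One look with the wrist camera to check alignment on the jar.

```bash
python3 - <<'E'
from h import *;from station import imaging
f=imaging.grab_frame("wrist");im=f["frame"].copy()
P=cloud(f,True).reshape(-1,3);q=np.c_[(P-O)@EX,(P-O)@EY,P[:,2]]*1000
t=np.radians(32)
for s in(0,42,84,105):
    for dx in(-20,20):
        u=proj(f,W(1+dx,65+s*np.sin(t),16.6+s*np.cos(t)),True)[0];cv2.circle(im,tuple(int(v) for v in u.round()),3,(0,0,255),1)
j=q[(q[:,1]>85)&(q[:,1]<150)&(q[:,2]>75)&(q[:,2]<125)&(abs(q[:,0])<50)]
# axis-frame coordinates
s=(j[:,1]-65)*np.sin(t)+(j[:,2]-16.6)*np.cos(t);n=(j[:,1]-65)*np.cos(t)-(j[:,2]-16.6)*np.sin(t)
k=(s>98);print(len(j),np.percentile(j[k,0],[2,50,98]),np.percentile(n[k],[2,50,98]),np.percentile(s,[50,90,98]))
k=(s>60)&(s<80);print(k.sum(),np.percentile(j[k,0],[2,50,98]),np.percentile(n[k],[2,50,98]))
cv2.imwrite("pics/w1.png",im)
E
```

```text
2539 [-16.38745507   0.84680008  18.70304699] [-15.56404185   3.72877754  20.96707276] [105.66845593 106.67113637 107.18052001]Traceback (most recent call last):
  File "<stdin>", line 12, in <module>
    return _quantile_unchecked(
        a, q, axis, out, overwrite_input, method, keepdims, weights)
    return _ureduce(a,
                    func=_quantile_ureduce_func,
    ...<5 lines>...
                    overwrite_input=overwrite_input,
                    method=method)
    r = func(a, **kwargs)
    result = _quantile(arr,
                       quantiles=q,
    ...<2 lines>...
                       out=out,
                       weights=wgt)
    slices_having_nans = np.isnan(arr[-1, ...])
                                  ~~~^^^^^^^^^
IndexError: index -1 is out of bounds for axis 0 with size 0
```

The cap top centre is at x = 1, about 3 mm off-axis and 105.7 mm along the axis, which agrees. I'll go in and grip.

Emit:
apply_moves(
  targets=[
    [[1, 1, 0, 30, 0, 0, 0], [1, 1, 0, 30, 0, 0, 0], [1, 0, 0, 25, 0, 0, 0], [1, 0, 0, 15, 0, 0, 0], [1, 0, 0, 10, 0, 0, 0]],
  ],
  newtons=15,
)

```text
t: 2.65
eef_pos: [0.5563, 0.0933, 0.2166]
orientation: [1.776, 2.004, -0.513]
ft_force: [-0.7, 0.3, 0.1]
gripper_width: 0.0879
grasp_force: 0.0
```

Emit:
apply_moves(
  targets=[
    [[0.3, 0, 0, 0, 0, 0, 0], [0.3, 0, 0, 0, 0, 0, 0], [0.3, 0, 0, 0, 0, 0, 0], [0.3, 0, 0, 0, 0, 0, 0], [0.3, 0, 0, 0, 0, 0, 0]],
  ],
)

```text
t: 3.15
eef_pos: [0.5568, 0.0944, 0.2183]
orientation: [1.775, 2.003, -0.509]
ft_force: [-1.1, 0.6, -0.3]
gripper_width: 0.0513
grasp_force: 0.0
```

Emit:
apply_moves(
  targets=[
    [[0.3, 0, 0, 0, 0, 0, 0], [0.3, 0, 0, 0, 0, 0, 0], [0.3, 0, 0, 0, 0, 0, 0], [0.3, 0, 0, 0, 0, 0, 0], [0.3, 0, 0, 0, 0, 0, 0]],
  ],
)

```text
t: 3.65
eef_pos: [0.5566, 0.0941, 0.2178]
orientation: [1.775, 2.004, -0.511]
ft_force: [-0.6, 1.4, 2.2]
gripper_width: 0.041
grasp_force: 15.0
```

```bash
python3 - <<'E'
from h import *;from station import imaging
t=np.radians(32)
p,q=cur();axn=np.sin(t)*EY+np.cos(t)*EZ
# rotate to upright about rack x keeping the jar: jar held: tool z = -axis. origin of jar = tcp + (163+76) along tool z approx
b=p+q.apply([0,0,.163+.076]);print('base rack',(b-O)@EX*1e3,(b-O)@EY*1e3,b[2]*1e3, 'tilt',np.degrees(np.arccos(-q.apply([0,0,1])[2])))
# step 1: lift 40 mm along axis; step2: upright with base 20 above the floor; step3: lower
L=W(1,84,6)
s=plan([(p+.03*axn,q,2),(L+[0,0,.239+.03],rot(0),8)],g=.3)
E
```

```text
base rack 1.1590894397431466 65.86901942504181 15.327431726455565 tilt 32.09014658861406

[0.3, -0.0, -0.0, -15.0, 0.0, 0.0, 0.0],[0.3, -0.0, -0.0, -15.0, 0.0, 0.0, 0.0],[0.3, -15.0, -0.0, 5.0, -0.0, 0.07, 0.0],[0.3, -16.0, -0.0, 4.0, -0.0, 0.07, 0.0],[0.3, -16.0, -0.0, 3.0, -0.0, 0.07, 0.0],
[0.3, -16.0, -0.0, 2.0, -0.0, 0.07, 0.0],[0.3, -16.0, -0.0, 0.0, -0.0, 0.07, 0.0],[0.3, -16.0, -0.0, -1.0, -0.0, 0.07, 0.0],[0.3, -16.0, -0.0, -2.0, -0.0, 0.07, 0.0],[0.3, -16.0, -0.0, -3.0, -0.0, 0.07, 0.0],
end [ 0.5698 -0.0142  0.2754] [-2.083 -2.351  0.   ]
```

The jar is gripped: 41 mm opening at 15 N. Now I'll lift it along its axis, then turn it upright over the bay.

Emit:
apply_moves(
  targets=[
    [[0.3, 0, 0, -15, 0, 0, 0], [0.3, 0, 0, -15, 0, 0, 0], [0.3, -15, 0, 5, 0, 0.07, 0], [0.3, -16, 0, 4, 0, 0.07, 0], [0.3, -16, 0, 3, 0, 0.07, 0]],
  ],
)

```text
t: 4.15
eef_pos: [0.5607, 0.0637, 0.2561]
orientation: [1.896, 2.144, -0.331]
ft_force: [-0.3, -1.0, -0.9]
gripper_width: 0.0404
grasp_force: 15.0
```

Emit:
apply_moves(
  targets=[
    [[0.3, -16, 0, 2, 0, 0.07, 0], [0.3, -16, 0, 0, 0, 0.07, 0], [0.3, -16, 0, -1, 0, 0.07, 0], [0.3, -16, 0, -2, 0, 0.07, 0], [0.3, -16, 0, -3, 0, 0.07, 0]],
  ],
)

```text
t: 4.65
eef_pos: [0.5701, -0.0141, 0.2769]
orientation: [-2.081, -2.352, -0.005]
ft_force: [-0.2, -0.4, -1.7]
gripper_width: 0.0403
grasp_force: 15.0
```

```bash
python3 - <<'E'
from h import *;from station import imaging,r
p,q=cur();print('tcp rack',(p-O)@EX*1e3,(p-O)@EY*1e3,p[2]*1e3,q.apply([0,0,1]).round(3),r.sense()["grasp_force"])
for n in("side","top"):
    f=imaging.grab_frame(n);im=f["frame"].copy();P=cloud(f).reshape(-1,3);k=(P-O)@np.c_[EX,EY,EZ]*1000
    j=k[(abs(k[:,0])<21)&(abs(k[:,1]-84)<35)&(k[:,2]>30)&(k[:,2]<150)]
    for z in range(40,150,15):
        a=j[(j[:,2]>z)&(j[:,2]<z+15)]
        if len(a)>5: print(n,z,len(a),np.percentile(a,[3,50,97],0)[:,:2].round(1).tolist())
    c=(70,230,60) if n=="top" else 0
    cv2.imwrite(f"pics/{n}2.png",cv2.resize(im[150:270,230:390],None,fx=5,fy=5))
E
```

```text
tcp rack 1.5758054884445252 83.84984354029875 276.8762986660339 [ 0.001  0.003 -1.   ] 15.001029521226883
side 40 10 [[-17.9, 79.9], [-11.9, 118.4], [3.2, 118.9]]
side 55 39 [[-13.5, 60.1], [0.6, 64.0], [13.4, 116.2]]
side 70 79 [[-18.5, 60.0], [-7.9, 65.8], [18.2, 89.1]]
side 85 76 [[-17.7, 61.3], [-7.2, 65.4], [16.5, 77.7]]
side 100 75 [[-19.8, 61.7], [-4.7, 66.4], [16.9, 75.4]]
side 115 62 [[-19.2, 60.7], [-5.4, 65.2], [13.1, 75.3]]
side 130 108 [[-17.9, 60.6], [-0.9, 70.1], [16.5, 96.7]]
```

View pics/side2.png

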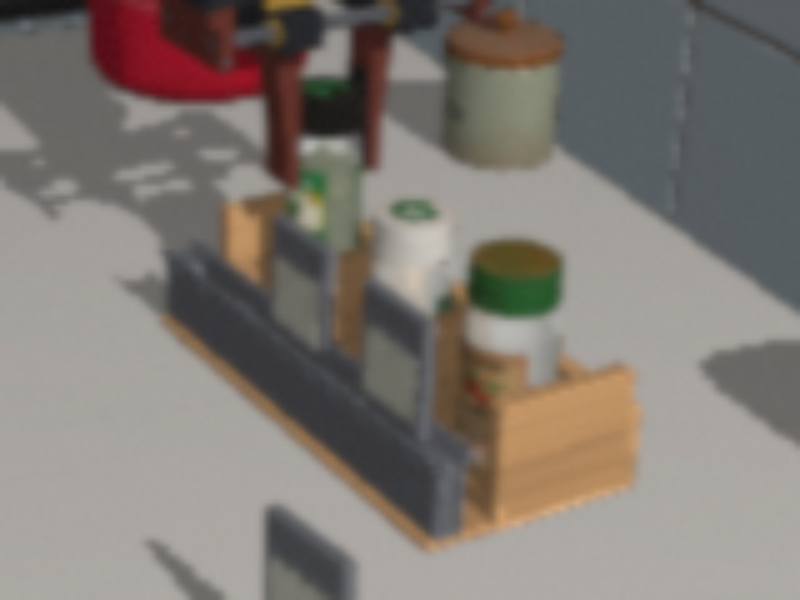

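The crop shows the jar held upright above its bay, with its side edge vertical around (330,80–250). The other jars are in place. Lowering.

Emit:
apply_moves(
  targets=[
    [[0.3, 0, 0, 10, 0, 0, 0], [0.3, 0, 0, 10, 0, 0, 0], [0.3, 0, 0, 6, 0, 0, 0], [0.3, 0, 0, 2, 0, 0, 0], [0.3, 0, 0, 0, 0, 0, 0]],
  ],
)

```text
t: 5.25
eef_pos: [0.5694, -0.0135, 0.2464]
orientation: [-2.081, -2.351, 0.002]
ft_force: [-0.8, -0.4, -1.6]
gripper_width: 0.0403
grasp_force: 15.0
```

Emit:
apply_moves(
  targets=[
    [[0.3, 0, 0, 1, 0, 0, 0], [0.3, 0, 0, 1, 0, 0, 0], [0.3, 0, 0, 0, 0, 0, 0], [0.3, 0, 0, 0, 0, 0, 0], [0.3, 0, 0, 0, 0, 0, 0]],
  ],
)

```text
t: 5.75
eef_pos: [0.5698, -0.0143, 0.2455]
orientation: [2.083, 2.351, -0.0]
ft_force: [-0.3, -0.9, -1.8]
gripper_width: 0.0401
grasp_force: 15.0
```

Emit:
apply_moves(
  targets=[
    [[0.3, 0, 0, 1, 0, 0, 0], [0.3, 0, 0, 0, 0, 0, 0], [0.3, 0, 0, 1, 0, 0, 0], [0.3, 0, 0, 0, 0, 0, 0], [0.3, 0, 0, 0, 0, 0, 0]],
  ],
)

```text
t: 6.25
eef_pos: [0.5699, -0.0145, 0.2442]
orientation: [2.083, 2.351, -0.0]
ft_force: [-2.3, -2.0, 6.9]
gripper_width: 0.0405
grasp_force: 15.0
```

```bash
python3 - <<'E'
from h import *;from station import r
p,q=cur();s=r.sense();print('tcp rack',(p-O)@EX*1e3,(p-O)@EY*1e3,p[2]*1e3,q.apply([0,0,1]).round(4),s["ft_force"].round(2) if hasattr(s["ft_force"],'round') else s["ft_force"])
E
```

```text
tcp rack 1.3297051965022957 83.42504072634082 244.20059301235875 [ 3.e-04 -6.e-04 -1.e+00] [-2.34 -2.    6.94]
```

The jar touched down (about 7 N). Releasing and backing straight up.

Emit:
apply_moves(
  targets=[
    [[0.75, 0, 0, 0, 0, 0, 0], [0.75, 0, 0, 0, 0, 0, 0], [0.75, 0, 0, 0, 0, 0, 0], [0.75, 0, 0, 0, 0, 0, 0], [0.75, 0, 0, 0, 0, 0, 0]],
  ],
)

```text
t: 6.75
eef_pos: [0.5697, -0.0142, 0.2432]
orientation: [-2.083, -2.351, 0.001]
ft_force: [-1.0, -0.1, 0.6]
gripper_width: 0.0661
grasp_force: 0.0
```

Emit:
apply_moves(
  targets=[
    [[0.75, 0, 0, -10, 0, 0, 0], [0.75, 0, 0, -25, 0, 0, 0], [0.75, 0, 0, -30, 0, 0, 0], [0.75, 0, 0, -30, 0, 0, 0], [0.75, 0, 0, -20, 0, 0, 0]],
  ],
)

```text
t: 7.25
eef_pos: [0.5702, -0.0143, 0.3612]
orientation: [2.082, 2.35, 0.002]
ft_force: [0.7, -0.8, -0.6]
gripper_width: 0.0659
grasp_force: 0.0
```

```bash
python3 - <<'E'
from h import *;from station import imaging,r
f=imaging.grab_frame("wrist");im=f["frame"]
P=cloud(f,True).reshape(-1,3);k=(P-O)@np.c_[EX,EY,EZ]*1000
j=k[(abs(k[:,1]-84)<40)&(abs(k[:,0])<40)&(k[:,2]>100)&(k[:,2]<125)]
print(len(j),np.percentile(j,[2,50,98],0).round(1),'fit plane',np.linalg.lstsq(np.c_[j[:,:2],np.ones(len(j))],j[:,2],rcond=None)[0].round(4))
g=k[(k[:,0]<-45)&(k[:,0]>-80)&(k[:,1]>40)&(k[:,1]<130)&(k[:,2]>20)&(k[:,2]<56)]
print(len(g),np.percentile(g,[2,50,98],0).round(1))
# yaw/plan to holder
c=np.array([.4205,-.3252,0]);yaw=np.radians(12.9)
print('plan');plan([(c+[0,0,.27],rot(0,yaw),10)],g=.75)
cv2.imwrite("pics/w3.png",im)
E
```

```text
2221 [[-17.7  65.7 101.3]
 [ -0.2  85.6 110.9]
 [ 17.9 102.5 112.4]] fit plane [-8.700000e-03 -8.870000e-02  1.179006e+02]
2272 [[-72.8  41.9  23.2]
 [-63.1  86.3  44.1]
 [-50.  128.3  50.4]]
plan

[0.75, -29.0, -19.0, 9.0, 0.001, 0.0, -0.01],[0.75, -29.0, -19.0, 9.0, 0.001, 0.0, -0.01],[0.75, -29.0, -19.0, 9.0, 0.001, 0.0, -0.011],[0.75, -28.0, -20.0, 10.0, 0.001, 0.0, -0.01],[0.75, -28.0, -20.0, 9.0, 0.0, 0.0, -0.011],
[0.75, -28.0, -20.0, 10.0, 0.001, 0.0, -0.01],[0.75, -28.0, -20.0, 9.0, 0.0, 0.001, -0.011],[0.75, -28.0, -21.0, 10.0, 0.001, 0.0, -0.01],[0.75, -27.0, -21.0, 9.0, 0.0, 0.001, -0.011],[0.75, -27.0, -22.0, 10.0, 0.001, 0.0, -0.01],
end [ 0.42   -0.3252  0.2699] [-1.958e+00 -2.457e+00  1.000e-03]
```

View pics/w3.png

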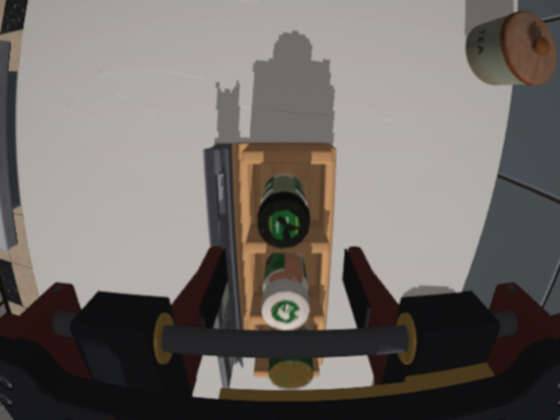

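The jar stands in its bay with its cap at (284,220), cap top at z 111 mm and xy within 1–2 mm of the bay centre. The empty pocket shows as a light slot at (221,185). I'll measure its ends from this view and replan to a higher point over the caddy.

```bash
python3 - <<'E'
from h import *;from station import imaging,r
f=imaging.grab_frame("wrist");im=f["frame"]
k=(cloud(f,True).reshape(-1,3)-O)@np.c_[EX,EY,EZ]*1000
g=k[(abs(k[:,0]+62)<12)&(k[:,1]>40)&(k[:,1]<130)]
for y in range(50,120,4):
    a=g[(abs(g[:,1]-y)<2)&(abs(g[:,0]+62)<3)]
    if len(a): print(y,len(a),np.percentile(a[:,2],[5,50,95]).round(1))
b=g[(g[:,2]<38)&(abs(g[:,1]-84)<25)];print('deep',len(b),np.percentile(b,[2,50,98],0).round(1))
for y in(72,84,96):
    a=g[(abs(g[:,1]-y)<3)];print(y,[(x,a[abs(a[:,0]-x)<1][:,2].mean().round(1)) for x in range(-74,-49,2) if (abs(a[:,0]-x)<1).any()])
cv2.imwrite("pics/p4.png",cv2.resize(im[130:260,190:270],None,fx=6,fy=4.6,interpolation=cv2.INTER_CUBIC))
c=np.array([.4205,-.3252,0]);plan([(c+[0,0,.31],rot(0,np.radians(12.9)),10)],g=.75)
E
```

```text
50 20 [43.6 44.9 46. ]
54 22 [44.  45.3 46.2]
58 22 [44.3 44.9 46. ]
62 51 [27.9 40.7 45.4]
66 15 [30.2 31.1 31.8]
70 21 [30.4 31.4 32.2]
74 23 [30.3 31.4 32.5]
78 20 [30.3 30.9 31.5]
82 20 [30.  31.5 32.5]
86 23 [30.  30.9 31.9]
90 22 [29.9 31.2 32.3]
94 30 [ 30.1  31.3 304.9]
98 126 [ 30.7 304.5 305.2]
102 142 [ 30.5 304.5 305.2]
106 157 [ 31.5 304.4 305.2]
110 329 [ 45.8 301.3 305.1]
114 711 [275.9 300.3 305. ]
118 280 [ 45.  299.4 304.5]
deep 661 [[-66.3  61.5   4.9]
 [-59.6  84.2  29.9]
 [-50.3 106.8  37.4]]
72 [(-74, np.float64(48.8)), (-72, np.float64(49.4)), (-70, np.float64(46.1)), (-68, np.float64(41.8)), (-66, np.float64(34.7)), (-64, np.float64(31.5)), (-62, np.float64(31.4)), (-60, np.float64(31.1)), (-58, np.float64(32.4)), (-56, np.float64(41.0)), (-54, np.float64(24.9)), (-52, np.float64(25.3)), (-50, np.float64(34.2))]
84 [(-74, np.float64(48.9)), (-72, np.float64(226.7)), (-70, np.float64(219.1)), (-68, np.float64(41.8)), (-66, np.float64(34.7)), (-64, np.float64(31.1)), (-62, np.float64(31.0)), (-60, np.float64(31.4)), (-58, np.float64(38.6)), (-56, np.float64(41.1
[... 223 characters left out ...]
loat64(230.0)), (-62, np.float64(227.4)), (-60, np.float64(222.5)), (-58, np.float64(255.8)), (-56, np.float64(258.5)), (-54, np.float64(168.7)), (-52, np.float64(199.7)), (-50, np.float64(188.8))]

[0.75, -29.0, -19.0, 5.0, 0.001, 0.0, -0.01],[0.75, -29.0, -19.0, 5.0, 0.001, 0.0, -0.01],[0.75, -29.0, -19.0, 5.0, 0.001, 0.0, -0.011],[0.75, -28.0, -20.0, 5.0, 0.0, 0.0, -0.01],[0.75, -28.0, -20.0, 5.0, 0.001, 0.0, -0.011],
[0.75, -28.0, -20.0, 5.0, 0.0, 0.0, -0.01],[0.75, -28.0, -20.0, 5.0, 0.001, 0.001, -0.011],[0.75, -28.0, -21.0, 6.0, 0.0, 0.0, -0.01],[0.75, -27.0, -21.0, 5.0, 0.001, 0.001, -0.011],[0.75, -27.0, -21.0, 6.0, 0.0, 0.0, -0.01],
end [ 0.4207 -0.3249  0.3099] [1.958 2.457 0.   ]
```

View pics/p4.png

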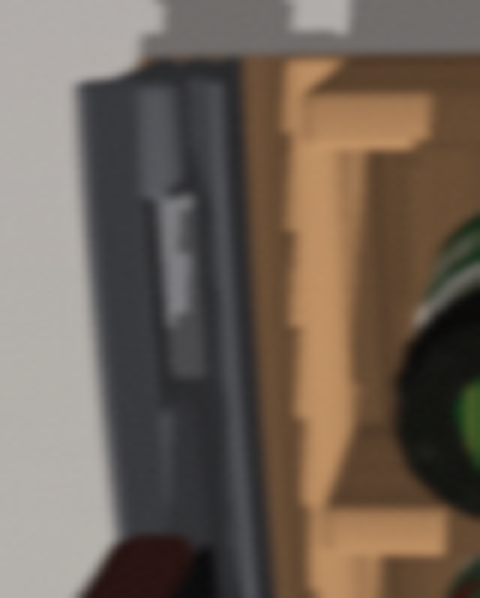

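The crop shows the pocket's light floor from about (175,195) to (190,380) between the ledges. In the rack frame it spans y 62–107 and is centred at x ≈ -62, bar at z 31, as given. Now to the caddy.

Emit:
apply_moves(
  targets=[
    [[0.75, -29, -19, 5, 0, 0, -0.01], [0.75, -29, -19, 5, 0, 0, -0.01], [0.75, -29, -19, 5, 0, 0, -0.011], [0.75, -28, -20, 5, 0, 0, -0.01], [0.75, -28, -20, 5, 0, 0, -0.011]],
  ],
)

```text
t: 7.85
eef_pos: [0.4927, -0.1703, 0.3324]
orientation: [-2.02, -2.404, 0.001]
ft_force: [0.7, -0.0, 0.0]
gripper_width: 0.0659
grasp_force: 0.0
```

Emit:
apply_moves(
  targets=[
    [[0.75, -28, -20, 5, 0, 0, -0.01], [0.75, -28, -20, 5, 0, 0, -0.011], [0.75, -28, -21, 6, 0, 0, -0.01], [0.75, -27, -21, 5, 0, 0, -0.011], [0.75, -27, -21, 6, 0, 0, -0.01]],
  ],
)

```text
t: 8.35
eef_pos: [0.4182, -0.3256, 0.3054]
orientation: [-1.957, -2.456, 0.0]
ft_force: [-0.4, -0.2, -0.3]
gripper_width: 0.0663
grasp_force: 0.0
```

```bash
python3 - <<'E'
from h import *;from station import imaging,r
p,q=cur();print(p.round(4),q.apply(np.eye(3)).round(3).tolist())
f=imaging.grab_frame("wrist");P=cloud(f,True).reshape(-1,3)
d=P-[.4205,-.3252,0];m=(np.hypot(d[:,0],d[:,1])<.06)
for lo,hi,n in((.078,.1,'holder'),(.018,.032,'caddy')):
    a=P[m&(P[:,2]>lo)&(P[:,2]<hi)];print(n,len(a),a[:,2].mean(),[np.round(v,1) for v in cv2.minAreaRect((a[:,:2]*1000).astype(np.float32))], np.median(a[:,2]))
a=P[m&(P[:,2]>.085)&(P[:,2]<.095)];a=a[:,:2]-a[:,:2].mean(0);u,s,v=np.linalg.svd(a,full_matrices=False);print('yaw from width dir',np.degrees(np.arctan2(v[0,1],v[0,0])))
E
```

```text
[ 0.4182 -0.3256  0.3054] [[-0.223, 0.975, 0.001], [0.975, 0.223, -0.001], [-0.001, 0.001, -1.0]]
holder 821 0.08953904794756137 [array([ 420.1, -324.1]), array([ 6.7, 52.1]), np.float64(12.9)] 0.08986507031855336
caddy 2949 0.025861155638772483 [array([ 420. , -324.1]), array([40.1, 70.4]), np.float64(12.6)] 0.02598662199251367
yaw from width dir 102.7353270190407
```

The holder is confirmed at (0.4201, -0.3241), yaw 12.8°, top at z 89.9. Descending.

Emit:
apply_moves(
  targets=[
    [[0.75, 0, 0, 20, 0, 0, 0], [0.75, 0, 0, 25, 0, 0, 0], [0.75, 0, 0, 20, 0, 0, 0], [0.75, 1, 0, 10, 0, 0, 0], [0.75, 0, 0, 3, 0, 0, 0]],
  ],
)

```text
t: 8.9
eef_pos: [0.4185, -0.323, 0.2269]
orientation: [-1.956, -2.454, -0.0]
ft_force: [-0.0, 0.3, -0.4]
gripper_width: 0.0656
grasp_force: 0.0
```

```bash
python3 - <<'E'
from h import *
p,q=cur();print(p.round(4));d=q.inv().apply(np.array([.4201,-.3241,.228])-p)*1000;print(d.round(1),(q.inv()*rot(0,np.radians(12.8))).as_rotvec().round(4))
E
```

```text
[ 0.4185 -0.323   0.2269]
[-1.4  1.3 -1.1] [-0.002  -0.0027  0.0014]
```

Within about 1.5 mm. I'll correct in y and close firmly.

Emit:
apply_moves(
  targets=[
    [[0.75, -1, 1, 0, 0, 0, 0], [0, 0, 0, 0, 0, 0, 0], [0, 0, 0, 0, 0, 0, 0], [0, 0, 0, 0, 0, 0, 0], [0, 0, 0, 0, 0, 0, 0]],
  ],
  newtons=40,
)

```text
t: 9.4
eef_pos: [0.4204, -0.3246, 0.2288]
orientation: [1.958, 2.456, -0.001]
ft_force: [-0.4, 0.2, 0.7]
gripper_width: 0.0372
grasp_force: 0.0
```

Emit:
apply_moves(
  targets=[
    [[0, 0, 0, 0, 0, 0, 0], [0, 0, 0, 0, 0, 0, 0], [0, 0, 0, 0, 0, 0, 0], [0, 0, 0, 0, 0, 0, 0], [0, 0, 0, 0, 0, 0, 0]],
  ],
)

```text
t: 9.9
eef_pos: [0.4202, -0.3245, 0.2283]
orientation: [-1.958, -2.456, 0.0]
ft_force: [-0.0, 0.5, 1.0]
gripper_width: 0.0069
grasp_force: 40.0
```

Emit:
apply_moves(
  targets=[
    [[0, 0, 0, 0, 0, 0, 0], [0, 0, 0, 0, 0, 0, 0], [0, 0, 0, 0, 0, 0, 0], [0, 0, 0, 0, 0, 0, 0], [0, 0, 0, 0, 0, 0, 0]],
  ],
)

```text
t: 10.4
eef_pos: [0.4203, -0.3245, 0.2283]
orientation: [-1.958, -2.456, 0.0]
ft_force: [-0.7, 0.2, -0.2]
gripper_width: 0.0072
grasp_force: 40.0
```

```bash
python3 - <<'E'
from h import *;from station import imaging
p,q=cur();print(p.round(4), (p-[.4201,-.3241,.228]).round(4))
# holder origin relative to TCP along tool z: holder base at z=.004
h=p[2]-.004;print('tcp to holder base',h)
# target: above pocket: base 20 mm above lips -> shoulder z=45+26 => base z 21+... 
off=q.inv().apply(np.array([.4201,-.3241,0])-p);print('holder in tool',(off*1000).round(1))
Q=rot(0)
T=W(-62,84,0)-Q.apply([off[0],off[1],0]); 
T1=T+[0,0,h+.07]  # base at 70 mm
s=plan([(p+[0,0,.09],q,3),(T1+[0,0,.024],Q,12)],g=0)
E
```

```text
[ 0.4203 -0.3245  0.2283] [ 0.0002 -0.0004  0.0003]
tcp to holder base 0.22434572495131863
holder in tool [  0.5   0.  228.3]

[0, 0.0, -0.0, -30.0, 0.0, 0.0, 0.0],[0, 0.0, -0.0, -30.0, 0.0, 0.0, 0.0],[0, 0.0, -0.0, -30.0, 0.0, 0.0, 0.0],[0, 23.0, 13.0, -0.0, -0.0, -0.0, 0.009],[0, 23.0, 12.0, -0.0, -0.0, -0.0, 0.009],
[0, 23.0, 12.0, -0.0, -0.0, -0.0, 0.009],[0, 23.0, 12.0, -0.0, -0.0, -0.0, 0.009],[0, 23.0, 12.0, -0.0, -0.0, -0.0, 0.009],[0, 24.0, 12.0, -0.0, -0.0, -0.0, 0.008],[0, 24.0, 11.0, -0.0, -0.0, -0.0, 0.009],
[0, 24.0, 11.0, -0.0, -0.0, -0.0, 0.008],[0, 24.0, 11.0, -0.0, -0.0, -0.0, 0.009],[0, 24.0, 11.0, -0.0, -0.0, -0.0, 0.008],[0, 24.0, 11.0, -0.0, -0.0, -0.0, 0.009],[0, 24.0, 10.0, -0.0, -0.0, -0.0, 0.008],
end [ 0.5066 -0.0216  0.3183] [-2.083 -2.351  0.   ]
```

The holder is gripped at 40 N. Lifting 105 mm and carrying it over the pocket.

Emit:
apply_moves(
  targets=[
    [[0, 0, 0, -30, 0, 0, 0], [0, 0, 0, -40, 0, 0, 0], [0, 0, 0, -35, 0, 0, 0], [0, 23, 13, 0, 0, 0, 0.009], [0, 23, 12, 0, 0, 0, 0.009]],
  ],
)

```text
t: 10.9
eef_pos: [0.4351, -0.2744, 0.3349]
orientation: [1.981, 2.434, -0.0]
ft_force: [0.3, -0.1, -1.3]
gripper_width: 0.0069
grasp_force: 40.0
```

Emit:
apply_moves(
  targets=[
    [[0, 23, 12, 0, 0, 0, 0.009], [0, 23, 12, 0, 0, 0, 0.009], [0, 23, 12, 0, 0, 0, 0.009], [0, 24, 12, 0, 0, 0, 0.008], [0, 24, 11, 0, 0, 0, 0.009]],
  ],
)

```text
t: 11.4
eef_pos: [0.4708, -0.1471, 0.3333]
orientation: [-2.034, -2.394, 0.0]
ft_force: [1.0, -0.1, -1.1]
gripper_width: 0.0067
grasp_force: 40.0
```

Emit:
apply_moves(
  targets=[
    [[0, 24, 11, 0, 0, 0, 0.008], [0, 24, 11, 0, 0, 0, 0.009], [0, 24, 11, 0, 0, 0, 0.008], [0, 24, 11, 0, 0, 0, 0.009], [0, 24, 10, 0, 0, 0, 0.008]],
  ],
)

```text
t: 11.9
eef_pos: [0.5067, -0.0205, 0.3333]
orientation: [-2.084, -2.351, 0.0]
ft_force: [-0.3, -0.0, -0.7]
gripper_width: 0.0069
grasp_force: 40.0
```

```bash
python3 - <<'E'
from h import *;from station import imaging,r
p,q=cur();print('tcp rack',(p-O)@EX*1e3,(p-O)@EY*1e3,p[2]*1e3,q.apply([0,0,1]).round(4),np.degrees((q.inv()*rot(0)).as_rotvec()).round(2))
f=imaging.grab_frame("side");im=f["frame"];k=(cloud(f).reshape(-1,3)-O)@np.c_[EX,EY,EZ]*1000
j=k[(abs(k[:,0]+62)<12)&(abs(k[:,1]-84)<40)&(k[:,2]>85)&(k[:,2]<165)]
for z in range(90,165,10):
    a=j[(j[:,2]>z)&(j[:,2]<z+10)]
    if len(a)>3: print(z,len(a),np.percentile(a,[3,50,97],0)[:,:2].round(1).tolist())
cv2.imwrite("pics/side5.png",cv2.resize(im[120:260,230:370],None,fx=4.2,fy=4.2,interpolation=cv2.INTER_CUBIC))
E
```

```text
tcp rack -62.07961711792497 85.1172318870067 333.3191377757407 [-3.e-04 -1.e-04 -1.e+00] [-0.02  0.    0.  ]
110 32 [[-65.3, 63.8], [-64.0, 78.6], [-61.2, 97.9]]
120 28 [[-66.0, 62.3], [-64.0, 80.7], [-61.9, 97.1]]
130 39 [[-67.1, 56.1], [-64.9, 75.8], [-59.4, 105.9]]
140 32 [[-67.2, 55.3], [-65.1, 67.3], [-59.6, 100.1]]
150 42 [[-73.9, 57.4], [-66.0, 70.4], [-59.8, 94.3]]
160 15 [[-73.5, 56.3], [-66.3, 69.5], [-60.9, 85.1]]
```

View pics/side5.png

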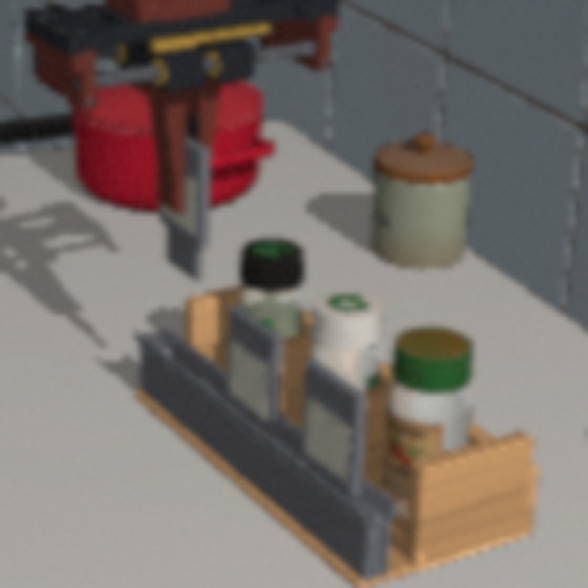

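The holder hangs upright with its tongue down over the empty pocket (tongue tip about (190,270)), and the tipped jar stands. I'll descend to just above the lips, with a -1 mm y correction.

Emit:
apply_moves(
  targets=[
    [[0, -1, 0, 10, 0, 0, 0], [0, 0, 0, 18, 0, 0, 0], [0, 0, 0, 15, 0, 0, 0], [0, 0, 0, 8, 0, 0, 0], [0, 0, 0, 0, 0, 0, 0]],
  ],
  newtons=50,
)

```text
t: 12.45
eef_pos: [0.5058, -0.0233, 0.2809]
orientation: [-2.082, -2.349, 0.003]
ft_force: [-0.2, 0.2, -0.1]
gripper_width: 0.0064
grasp_force: 50.0
```

Emit:
apply_moves(
  targets=[
    [[0, 0, 0, 3, 0, 0, 0], [0, 0, 0, 3, 0, 0, 0], [0, 0, 0, 3, 0, 0, 0], [0, 0, 0, 3, 0, 0, 0], [0, 0, 0, 0, 0, 0, 0]],
  ],
)

```text
t: 12.95
eef_pos: [0.5066, -0.0225, 0.2701]
orientation: [-2.083, -2.351, 0.001]
ft_force: [0.1, -0.2, -1.0]
gripper_width: 0.0067
grasp_force: 50.0
```

```bash
python3 - <<'E'
from h import *;from station import imaging,r
p,q=cur();s=r.sense();print('tcp rack',(p-O)@EX*1e3,(p-O)@EY*1e3,'base z',p[2]*1e3-224.3,s["ft_force"],s["ft_torque"])
E
```

```text
tcp rack -62.506511764547234 83.07291888945973 base z 45.79032109726404 [ 0.09372787 -0.20515073 -0.95421004] [-0.04984112 -0.09064901 -0.01774605]
```

Emit:
apply_moves(
  targets=[
    [[0, 0, 0, 2, 0, 0, 0], [0, 0, 0, 2, 0, 0, 0], [0, 0, 0, 2, 0, 0, 0], [0, 0, 0, 2, 0, 0, 0], [0, 0, 0, 0, 0, 0, 0]],
  ],
)

```text
t: 13.45
eef_pos: [0.507, -0.0226, 0.2623]
orientation: [2.083, 2.351, 0.0]
ft_force: [1.3, 0.2, -0.6]
gripper_width: 0.0067
grasp_force: 50.0
```

Base at 38 mm, inside the pocket with no vertical force. On down to the spring.

Emit:
apply_moves(
  targets=[
    [[0, 0, 0, 2, 0, 0, 0], [0, 0, 0, 2, 0, 0, 0], [0, 0, 0, 2, 0, 0, 0], [0, 0, 0, 2, 0, 0, 0], [0, 0, 0, 0, 0, 0, 0]],
  ],
)

```text
t: 13.95
eef_pos: [0.5071, -0.0226, 0.2544]
orientation: [2.083, 2.351, 0.0]
ft_force: [2.0, -0.1, 4.6]
gripper_width: 0.0066
grasp_force: 50.0
```

Emit:
apply_moves(
  targets=[
    [[0, 0, 0, 2, 0, 0, 0], [0, 0, 0, 2, 0, 0, 0], [0, 0, 0, 0, 0, 0, 0], [0, 0, 0, 0, 0, 0, 0], [0, 0, 0, 0, 0, 0, 0]],
  ],
)

```text
t: 14.45
eef_pos: [0.507, -0.0226, 0.2508]
orientation: [2.083, 2.351, 0.001]
ft_force: [1.0, 0.5, 5.4]
gripper_width: 0.0068
grasp_force: 50.0
```

Emit:
apply_moves(
  targets=[
    [[0, 0, 0, 2, 0, 0, 0], [0, 0, 0, 2, 0, 0, 0], [0, 0, 0, 0, 0, 0, 0], [0, 0, 0, 0, 0, 0, 0], [0, 0, 0, 0, 0, 0, 0]],
  ],
)

```text
t: 14.95
eef_pos: [0.507, -0.0226, 0.247]
orientation: [2.083, 2.351, 0.001]
ft_force: [1.1, 0.6, 7.8]
gripper_width: 0.0067
grasp_force: 50.0
```

Emit:
apply_moves(
  targets=[
    [[0, 0, 0, 1, 0, 0, 0], [0, 0, 0, 0, 0, 0, 0], [0, 0, 0, 1, 0, 0, 0], [0, 0, 0, 0, 0, 0, 0], [0, 0, 0, 0, 0, 0, 0]],
  ],
)

```text
t: 15.45
eef_pos: [0.507, -0.0226, 0.2453]
orientation: [2.083, 2.351, 0.001]
ft_force: [-0.2, 0.5, 10.1]
gripper_width: 0.0068
grasp_force: 50.0
```

Emit:
apply_moves(
  targets=[
    [[0, 0, 0, 1, 0, 0, 0], [0, 0, 0, 0, 0, 0, 0], [0, 0, 0, 0, 0, 0, 0], [0, 0, 0, 0, 0, 0, 0], [0, 0, 0, 0, 0, 0, 0]],
  ],
)

```text
t: 15.95
eef_pos: [0.507, -0.0226, 0.2451]
orientation: [2.082, 2.351, 0.001]
ft_force: [-3.1, 1.0, 21.0]
gripper_width: 0.0069
grasp_force: 50.0
```

The force jumped to 21 N with no further travel, so the shoulders are on the ledges. A final check of the jar and holder.

```bash
python3 - <<'E'
from h import *;from station import imaging,r
f=imaging.grab_frame("side");im=f["frame"];k=(cloud(f).reshape(-1,3)-O)@np.c_[EX,EY,EZ]*1000
for n,y0,y1 in(('loose',57,115),('middle',-28,25)):
    a=k[(abs(k[:,0]+64)<6)&(k[:,1]>y0)&(k[:,1]<y1)&(k[:,2]>55)&(k[:,2]<115)];print(n,len(a),np.percentile(a,[3,50,97],0).round(1).tolist())
print(r.sense()["ft_force"],r.sense()["grasp_force"])
cv2.imwrite("pics/side6.png",cv2.resize(im[120:260,230:370],None,fx=4.2,fy=4.2,interpolation=cv2.INTER_CUBIC))
E
```

```text
loose 103 [[-69.8, 57.5, 57.2], [-65.6, 67.2, 88.4], [-58.6, 76.6, 112.3]]
middle 246 [[-65.8, -26.9, 56.5], [-63.7, -5.6, 82.6], [-59.2, 21.1, 105.5]]
[-2.70989167  0.81083557 21.03870356] 50.00545084476471
```

View pics/side6.png

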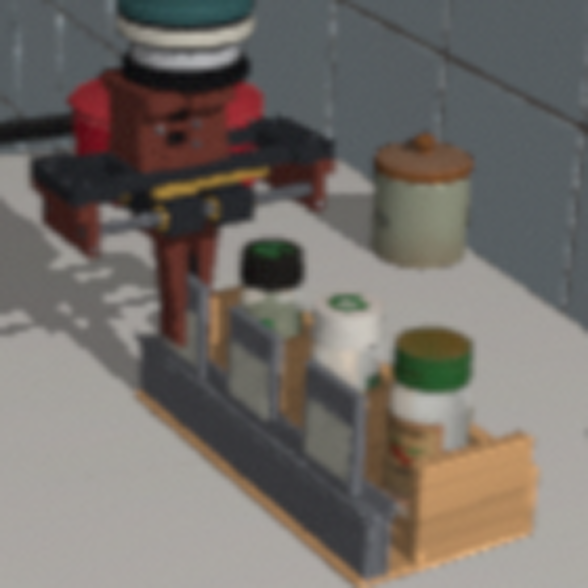

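The holder (right edge at (205,280–375)) sits at the same height line as its two fixed neighbours, and the jar is upright (cap at (272,265)). Handing in.

```bash
python3 -c "
from station import workorder
print(workorder.hand_in())"
```

```text
the job is handed in; nothing more can be done
None
```

The job is handed in: the jar stands upright and released in its bay, and the label holder is gripped at 50 N and pressed home in its pocket with about 21 N. The hand-in returned no verdict.

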